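# Snap the retaining clip onto the grinder arbor

## Task

The wheel of the flat grinder has crept up its arbor and hides the groove: press the wheel fully down first. Then take the open spring clip from the bench and push it sideways into the arbor's groove, flat on the wheel's flange, until it snaps fully home, and let go of it. Do not force the clip or ram it, and leave the tape measure, can, wrench and screwdriver where they are.

Things in the scene. Friction and masses are not known exactly. Their poses are not given: they have to be found in the camera images.
- wheel (a joint): Height in m of the grinder's round wheel above its seat on the arbor: 0 is fully down. It starts 7 to 14 mm up and stays where it is left; about 7 N slides it down. The wheel is 130 mm across and 22 mm thick, with a dark steel flange 120 mm across and 4 mm high on top.
- grinder: The flat grinder, fixed: a green housing 190 mm square, 58 mm high; origin on the axis of its upright arbor, at bench height, z up. The arbor may be set higher or lower and its height is not measured: with the wheel down, the flange top is 90 to 110 mm above the bench (to be felt). Round steel groove, 20 mm in diameter, open from the flange top to 7.5 mm above it when the wheel is down.
- clip_seat (a point): Centre of the clip's seat (the arbor's axis passes here when it is home), half-way through its 6 mm thickness. x points out of the open mouth, z up. The clip lies flat: a steel plate from 11 to 57 mm behind this point, 27 mm wide, and two sprung jaws, 12.5 to 19 mm to either side, from 28 mm behind to 16 mm ahead.
- clip_mouth (a point): Mid-point between the clip's two jaw lips, 8.5 mm ahead of the seat; axes as clip_seat. The mouth flares; its narrowest is 13.8 mm and must spread to 20 mm. The jaws meet the groove with the seat about 17 mm short of the axis; a push of 12 to 20 N spreads them, they snap past, and the plate stops firmly within 1.5 mm of home. Over 60 N against the arbor, wheel or flange harms it.
- clip_grip (a point): Centre of the clip's upright black grip block, 26 mm (along the clip's x) by 14 mm (along y) by 38 mm high; this point lies 42 mm behind the seat and 25 mm above the clip's underside, the block's top 44 mm above the underside. Same axes as clip_seat. The whole clip weighs about 90 g.
- arbor_axis (a point): On the arbor's axis, at bench height. Above the groove the arbor is 28 mm in diameter and ends 28 mm above the flange top (wheel down). While the wheel is up it covers the groove. The clip, resting on the flange, may be pushed in from any side and is home when its seat is on this axis.
- tape: Black tape measure, 72 x 36 x 64 mm, standing on the bench; origin at the centre of its underside. Leave alone.
- paste_can: Plain metal can, 68 mm across, 75 mm high; origin at the centre of its underside. Leave alone.
- wrench: Steel wrench 200 mm long lying on the bench along its x; origin under its middle. Leave alone.
- driver: Screwdriver with a wooden handle lying on the bench along its x; origin under its middle. Leave alone.

How it is judged (in metres and radians):
On the way, in this order (a step that is already met when the one before it is completed fails the run):
1. the wheel is pressed fully down (value of joint wheel below 0.0015 m), for 0.2 s.
2. the clip has snapped home in the groove (horizontal distance between clip_seat and arbor_axis below 0.0025 m and z of clip_seat in the frame of grinder between 0.0905 and 0.1175 m and angle between clip_seat's own z axis and vertical below 0.1 rad), for 0.2 s.
At the end, for the whole second after the job is handed in: The wheel is within 1.5 mm of fully down and the clip sits in the groove: its seat within 2.5 mm of the arbor's axis, at the height of the groove, flat within 0.1 rad (all of step 2 and value of joint wheel below 0.0015 m); the robot touches nothing.
It fails at once if the clip is rammed: more than 60 N between it and the arbor with its wheel (contact force between clip and arbor above 60 N).
It fails at once if a bystander is moved by more than 25 mm (distance of any of tape, paste_can, wrench, driver from where it was at the start of the episode above 0.025 m).
It also fails if it takes over 54 s, if anything falls off the work surface, if the arm or the gripper's body presses on something with over 40 N, if the wrist force passes 120 N, or if a joint passes its speed limit or range.

## Robot

A 6-joint arm with a two-finger parallel gripper is mounted at the origin on the work surface. World frame = base frame: x ahead of the robot, y to its left, z up, the work surface at z = 0. Lengths are in m, angles in degrees, forces in N, time in s.
With the tool pointing down it reaches from about 0.4 to 0.825 m from the base axis. Payload 7 kg.
Tool frame: the origin (TCP) lies between the finger pads; the fingertips stand 22 mm ahead of it and the grasp point (between the pads) lies 3 mm ahead of it; z points along the fingers, y is the direction in which the jaws open and shut (so a half turn about z gives the same grasp; the last joint's range is limited). The gripper opens to 88 mm and grips with 3 to 60 N. Pads are 19 mm wide; open, the fingers measure 130 mm over their backs; the gripper's body (78 mm by 193 mm) begins 47 mm behind the grasp point.
Start: joints at [-58.207, 20.546, 0.682, 0, -70.136, -16.507], TCP at [0.178, -0.651, 0.249] pointing down, gripper open.
Joint ranges: [-176.03, 176.03], [-82.01, 121.73], [-58.28, 71.71], [-173.87, 95.51], [-174.79, -0.11], [-173.66, 173.66]. Speed limits (degrees/s): [136.94, 136.94, 172.46, 180, 180, 180].

## Interface

Orientations are given as [roll, pitch, yaw] about the fixed x, y, z axes, in that order (R = Rz(yaw) Ry(pitch) Rx(roll)).
In Python, from plant import telemetry, cams, r gives the robot as it stands.
- The arm moves only by the tool carry_out, never from a script. Its argument "commands" is one flat list of numbers, 5 for each row, row after row: the shift along the world's x, y, z as a fraction of full scale, then the turn about the world's z as a fraction of full scale, then the gripper's target within -1 to 1 (shut at 1, half-way at 0, fully open at -1). In form: [x, y, z, turn, claw, x, y, z, turn, claw, ...]. A call has 1 to 8 rows; each row shifts and turns the commanded pose from where the row before left it; what a row does not reach is not made up. Full scale, the value 1, is 0.04 m for a shift and 4 degrees for a turn. A row lasts 1/10 s, in which the tool goes at most 50 mm and 8.59 degrees, less where a joint would pass 70% of its speed; a pose out of reach is approached as far as the arm can. A call with a number of a shift or a turn outside -1 to 1 is refused whole. A call with a gripper value outside its range is refused whole. The fingers move at their own pace and stop on an object; "grip_force" is the grip in N (left out, the last holds). Time passes only in rows, so rows that do not move let the fingers close. It gives the time, the measured TCP pose, the force and the opening at its end, in the units of the state.
- telemetry.get_state(): the state, without advancing time (a new reading comes with each control period).
- cams.capture(name): name is "scene" or "top" or "wrist"; returns a dict with "frame" (480x640x3 uint8, red, green, blue), "camera_matrix" (3x3 intrinsics, pixels), "k1" (the pictures are not rectified: a ray, as slopes to the right and down, at radius r is drawn at 1 + k1 r^2 times it, then the intrinsics apply), "camera_from_world" (4x4, takes a point from world to camera coordinates); the wrist camera has in their place "mount" (4x4, takes a point from camera to tool coordinates, whose origin is the TCP and whose axes are the flange's). Camera axes: x right, y down, z forward; pixel columns grow to the right and rows downward; lengths in m; the calibration is good to about 2 mm. A picture is of the moment at which its call begins: read the wrist's pose just before it. There is no depth.
- r.close_job(): hands the job in, once; it reports no verdict.
The state is a dict: "time_s": time; "joints": joint angles; "qd": joint speeds; "joint_torque": joint torques, N m; "tcp_pos": TCP position; "eef_rot": TCP orientation; "contact_force": force on the tool from outside, world axes, zero at the start; "moment": the same for the moment, N m; "gripper_width": finger opening in m.
Only numpy, scipy, OpenCV 4.12 (cv2) and the standard library are available. Lean on these libraries where they do the work, as an engineer would, in place of code of your own. Each camera call takes 0.05 s, during which the arm holds its last target. There are 200 camera calls.

## Working session

There is one attempt and no reset: what is moved stays moved. The work goes in short steps, Python scripts to look and compute and a tool call to move; the robot and the scene stay as the last step left them, time stands still between calls to the robot, and variables do not carry over. Pictures are saved under pics/ and viewed, about 8 in all and at most 12, crops included, and the job is handed in when it is done.

Besides the shell and the picture viewer there is one more tool, called after ">>>" as name(argument=value, ...) on one line, values as JSON. carry_out: Moves the arm, as the interface text tells. Shift numbers are shares of 0.04 m and turn numbers shares of 4 degrees, none past 1 either way. Its arguments: {"type":"object","properties":{"commands":{"type":"array"},"grip_force":{"type":"number"}},"required":["commands"]}

```bash
mkdir -p pics; cat > h.py <<'E'
import numpy as np, cv2
from scipy.spatial.transform import Rotation as R
from plant import telemetry, cams, r
def snap(name,png=None):
    s=telemetry.get_state(); c=cams.capture(name); f=c["frame"]
    if name=="wrist":
        T=np.eye(4); T[:3,:3]=R.from_euler('xyz',s["eef_rot"],degrees=True).as_matrix(); T[:3,3]=s["tcp_pos"]
        W=T@np.array(c["mount"])
    else: W=np.linalg.inv(np.array(c["camera_from_world"]))
    if png: cv2.imwrite("pics/"+png,f[:,:,::-1])
    return dict(f=f,K=np.array(c["camera_matrix"]),k=float(c["k1"]),W=W)
def ray(c,u,v):
    p=cv2.undistortPoints(np.array([[[u,v]]],float),c["K"],np.array([c["k"],0,0,0,0.]))[0,0]
    return c["W"][:3,3], c["W"][:3,:3]@np.array([p[0],p[1],1])
def onz(c,u,v,z):
    o,d=ray(c,u,v); return o+d*(z-o[2])/d[2]
def proj(c,P):
    q=np.linalg.inv(c["W"]); p,_=cv2.projectPoints(np.array(P,float).reshape(-1,3),cv2.Rodrigues(q[:3,:3])[0],q[:3,3],c["K"],np.array([c["k"],0,0,0,0.])); return p[:,0]
def tri(obs):
    A=np.zeros((3,3));b=np.zeros(3)
    for c,u,v in obs:
        o,d=ray(c,u,v); d=d/np.linalg.norm(d); M=np.eye(3)-np.outer(d,d); A+=M;b+=M@o
    x=np.linalg.solve(A,b); return x
E
python3 - <<'E'
from h import *
print(telemetry.get_state())
for n in("scene","top"):
    c=snap(n,n+"0.png"); print(n,c["W"].round(3).tolist(),c["K"].tolist(),c["k"])
c=snap("wrist");print(c["W"].round(3).tolist())
E
```

```text
{'time_s': 0.0, 'joints': array([-5.82062307e+01,  2.05885916e+01,  6.35154861e-01, -2.08272852e-02,
       -7.01359715e+01, -1.65064692e+01]), 'qd': array([-0.02450963, -0.00353006,  0.09291145, -0.04014586,  0.01943299,
       -0.03150854]), 'joint_torque': array([-1.43106317e-03, -5.82722855e+01,  2.93056816e+01,  6.99755833e+00,
        6.80639219e-03, -8.02030740e-05]), 'tcp_pos': array([ 0.17783018, -0.65069056,  0.24766302]), 'eef_rot': array([ 1.79908713e+02, -6.63312720e-03, -1.64719787e+02]), 'contact_force': array([ 0.8594183 ,  0.14993384, -0.0316993 ]), 'moment': array([-0.00949908, -0.00845452, -0.04836269]), 'gripper_width': 0.08748127826928823}
scene [[-0.872, 0.314, -0.375, 1.055], [0.489, 0.57, -0.661, 0.761], [0.006, -0.76, -0.65, 0.784], [0.0, 0.0, 0.0, 1.0]] [[485.8527967032143, 0.0, 310.16227093365313], [0.0, 485.8527967032143, 244.89390477936976], [0.0, 0.0, 1.0]] -0.09301504901406257
top [[0.019, -0.985, 0.17, 0.451], [-1.0, -0.016, 0.016, 0.0], [-0.013, -0.17, -0.985, 1.065], [0.0, 0.0, 0.0, 1.0]] [[440.0803599698242, 0.0, 324.841291320921], [0.0, 440.0803599698242, 240.76529133926005], [0.0, 0.0, 1.0]] 0.012514437956518935
[[-0.264, 0.922, 0.283, 0.101], [0.965, 0.251, 0.079, -0.672], [0.002, 0.293, -0.956, 0.383], [0.0, 0.0, 0.0, 1.0]]
```

View pics/top0.png

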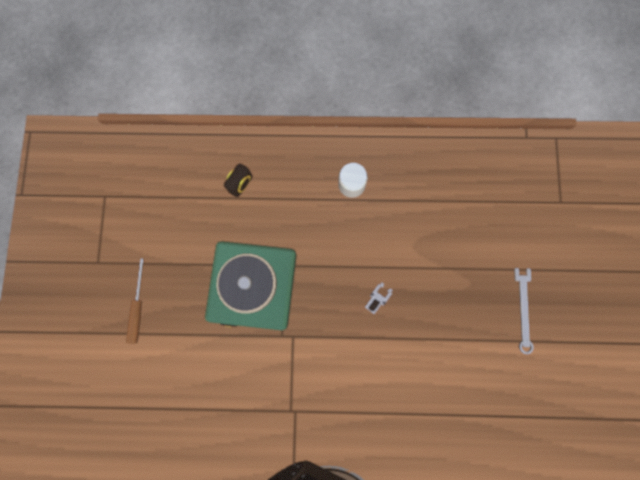

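View pics/scene0.png

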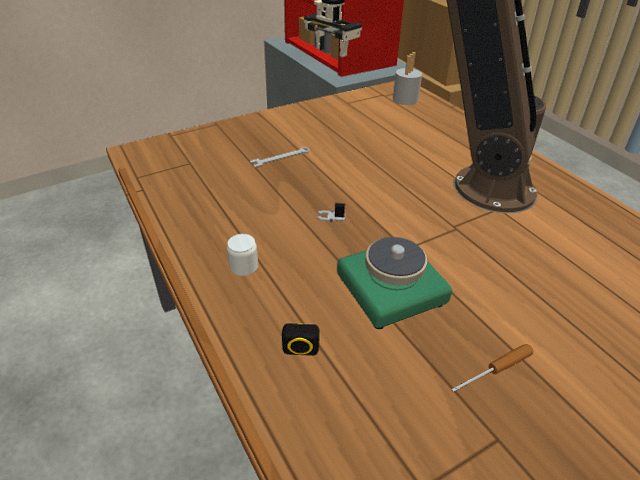

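The top view shows the arbor at about (245,283). The clip is at about (378,298), with its mouth toward the upper right. In the scene view the arbor top is at about (398,249) and the clip's black block at (340,211).

```bash
python3 - <<'E'
from h import *
def cen(m,box):
    x0,y0,x1,y1=box; mm=np.zeros_like(m); mm[y0:y1,x0:x1]=m[y0:y1,x0:x1]
    n,l,s,c=cv2.connectedComponentsWithStats(mm.astype(np.uint8)); i=1+np.argmax(s[1:,4]); return c[i],s[i],(l==i).astype(np.uint8)
def ell(m):
    k=max(cv2.findContours(m,cv2.RETR_EXTERNAL,cv2.CHAIN_APPROX_NONE)[0],key=len); return cv2.fitEllipse(k)
t,s=snap("top"),snap("scene")
out={}
for n,c,fb,gb in(("top",t,(205,240,300,330),(355,275,400,325)),("scene",s,(355,230,440,290),(310,195,360,230))):
    f=c["f"].astype(int); g=f.mean(2); sat=f.max(2)-f.min(2)
    d,sd,md=cen((g<110)&(sat<35),fb); a,sa,ma=cen((g>115)&(sat<30),(int(fb[0])+25,fb[1],fb[2]-25,fb[3]-25))
    b,sb,mb=cen((g<60),gb); p,sp,mp=cen((g>110)&(sat<50),gb)
    e=ell(md); out[n]=(e[0],a,b,p)
    print(n,"flange",e,sd,"arbor",a,sa,"blk",b,sb,"steel",p,sp)
    if n=="top":
        for q in(b,p): print(onz(c,*q,0.04),onz(c,*q,0.006))
for i,n in enumerate(("flange","arbor","blk")): print(n,tri([(t,*out["top"][i]),(s,*out["scene"][i])]))
crop=lambda c,x,y,w:cv2.resize(c["f"][y:y+w*3//4,x:x+w,::-1],(400,300),interpolation=cv2.INTER_CUBIC)
cv2.imwrite("pics/c1.png",np.vstack([np.hstack([crop(t,340,270,70),crop(s,300,185,70)]),np.hstack([crop(t,195,235,110),crop(s,340,225,110)])]))
E
```

```text
top flange ((245.3204345703125, 282.7667236328125), (51.82520294189453, 53.207218170166016), 45.015716552734375) [ 219  257   54   53 2083] arbor [260.23529412 271.44982699] [230 253  45  52 289] blk [373.79411765 304.82352941] [370 301   8   9  34] steel [378.36266667 297.512     ] [364 282  29  33 375]
[ 0.48006094 -0.09909607  0.04      ] [ 0.48102244 -0.10238922  0.006     ]
[ 0.49695121 -0.10962517  0.04      ] [ 0.49847321 -0.11326773  0.006     ]
scene flange ((396.37554931640625, 256.1739196777344), (37.49675369262695, 56.52730178833008), 99.37248992919922) [ 369  237   56   39 1620] arbor [397.83 248.65] [392 244  13  10 100] blk [339.16129032 209.72580645] [335 203  10  14 124] steel [328.90062112 215.57763975] [317 210  28  11 161]
flange [0.52069632 0.18776858 0.1019283 ]
arbor [0.529498   0.16781579 0.11471838]
blk [ 0.48008149 -0.10042129  0.02258548]
```

View pics/c1.png

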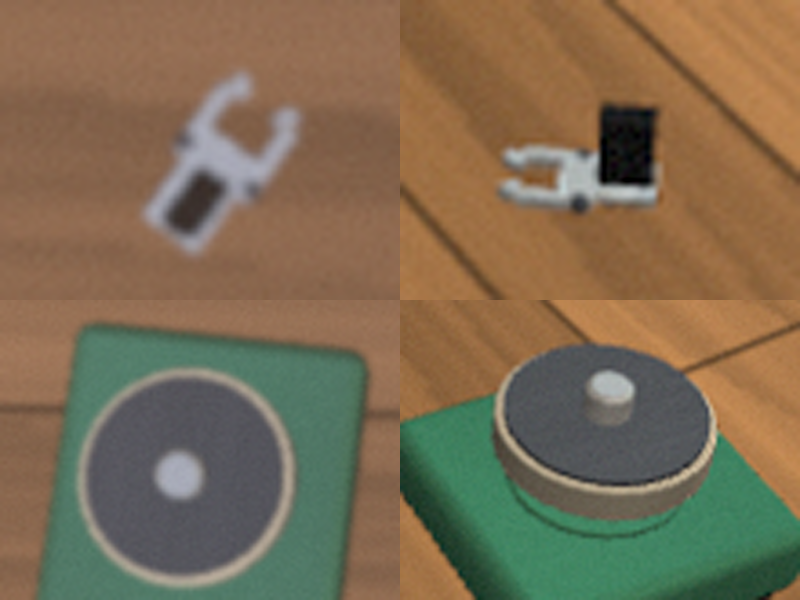

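The crops show the clip's mouth facing about yaw −34°, and the raised wheel with its arbor at about (0.521, 0.188). I'll move over the clip first, for a wrist look on the way.

>>> carry_out(commands=[0.47,0.86,0,-0.8,-1,0.47,0.86,0,-0.8,-1,0.47,0.86,0,-0.8,-1,0.47,0.86,0,-0.8,-1,0.47,0.86,0,-0.8,-1,0.47,0.86,0,-0.8,-1,0.47,0.86,0,-0.8,-1,0.47,0.86,0,-0.8,-1])

```text
time_s: 1.05
tcp_pos: [0.3288, -0.3745, 0.2487]
eef_rot: [-180.0, 0.0, 169.5]
contact_force: [0.8, -0.1, -1.0]
gripper_width: 0.0877
```

>>> carry_out(commands=[0.47,0.86,0,-0.8,-1,0.47,0.86,0,-0.8,-1,0.47,0.86,0,-0.8,-1,0.47,0.86,0,-0.8,-1,0.47,0.86,0,-0.8,-1,0.47,0.86,0,-0.8,-1,0.47,0.86,0,-0.8,-1,0.3,0.5,0,-0.3,-1])

```text
time_s: 1.85
tcp_pos: [0.4729, -0.1129, 0.2488]
eef_rot: [180.0, 0.0, 146.1]
contact_force: [-0.5, -0.2, -0.3]
gripper_width: 0.0876
```

```bash
python3 - <<'E'
from h import *
import pickle
print(telemetry.get_state())
c=snap("wrist","w1.png"); pickle.dump(c,open("w1.pkl","wb"))
E
```

```text
{'time_s': 1.85, 'joints': array([ 9.80318150e+00,  2.46669568e+00, -2.24095508e+01, -2.93984013e-03,
       -6.50797454e+01, -1.33746290e+02]), 'qd': array([ 22.01095475,   6.57809777,   6.67261757,   0.16661307,
        -0.57382143, -31.51154218]), 'joint_torque': array([ -1.59485668, -32.71646261,  27.69080222,   6.52029991,
        -0.04463804,   0.12224596]), 'tcp_pos': array([ 0.47287852, -0.11291792,  0.24877488]), 'eef_rot': array([1.79967643e+02, 2.99476329e-02, 1.46055645e+02]), 'contact_force': array([-0.46750553, -0.20258172, -0.31285613]), 'moment': array([-0.16788143, -0.03308841, -0.03012065]), 'gripper_width': 0.08762594281843608}
```

View pics/w1.png

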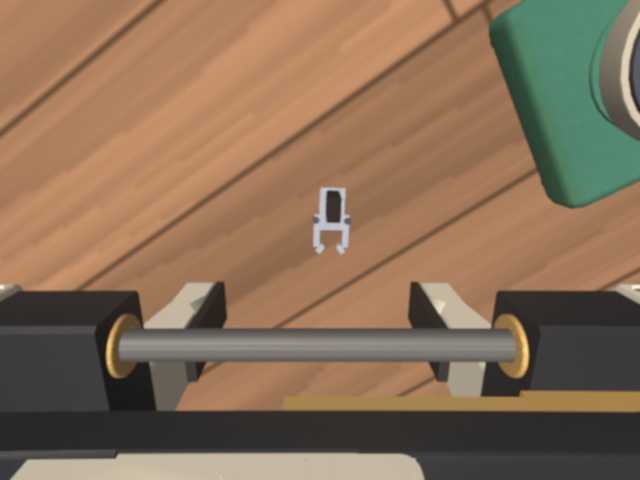

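The wrist view shows the clip at (332,220), nearly aligned with the tool, with its mouth toward the gripper. Next I'll move over the wheel, closing the fingers to about 60 mm.

>>> carry_out(commands=[0.153,0.947,0,0,-0.36,0.153,0.947,0,0,-0.36,0.153,0.947,0,0,-0.36,0.153,0.947,0,0,-0.36,0.153,0.947,0,0,-0.36,0.153,0.947,0,0,-0.36,0.153,0.947,0,0,-0.36,0.153,0.947,0,0,-0.36])

```text
time_s: 2.7
tcp_pos: [0.5208, 0.1895, 0.2487]
eef_rot: [180.0, 0.0, 146.1]
contact_force: [0.1, -0.5, 0.9]
gripper_width: 0.0596
```

>>> carry_out(commands=[0,0,0,0,-0.36])

```text
time_s: 2.8
tcp_pos: [0.5215, 0.1915, 0.2481]
eef_rot: [180.0, 0.0, 146.3]
contact_force: [-0.0, -0.4, 0.6]
gripper_width: 0.0598
```

```bash
python3 - <<'E'
from h import *
import pickle
c=snap("wrist","w2.png"); pickle.dump(c,open("w2.pkl","wb"))
s=telemetry.get_state();print(s["tcp_pos"],s["eef_rot"],s["gripper_width"],s["contact_force"])
f=c["f"].astype(int);g=f.mean(2);sat=f.max(2)-f.min(2)
print(proj(c,[[.521,.188,.102],[.521,.188,.125]]))
w=pickle.load(open("w1.pkl","rb"))
# clip pixel points in w1
p=lambda u,v,z:onz(w,u,v,z)
a,b=(p(320,188,.006)+p(346,188,.006))/2,(p(319,249,.006)+p(343,249,.006))/2
print("rear",a,"lips",b,"yaw",np.degrees(np.arctan2(*(b-a)[1::-1])),np.linalg.norm(b-a))
E
```

```text
[0.52096287 0.18982992 0.24803996] [-1.79963303e+02 -1.37950446e-02  1.46233954e+02] 0.05956151242422841 [-0.09274476 -0.03932191  0.00807734]
[[312.87924218 232.0288901 ]
 [312.52896664 240.66258982]]
rear [ 0.46729097 -0.0888922   0.006     ] lips [ 0.52228192 -0.12749693  0.006     ] yaw -35.06961336176473 0.06718876119704832
```

View pics/w2.png

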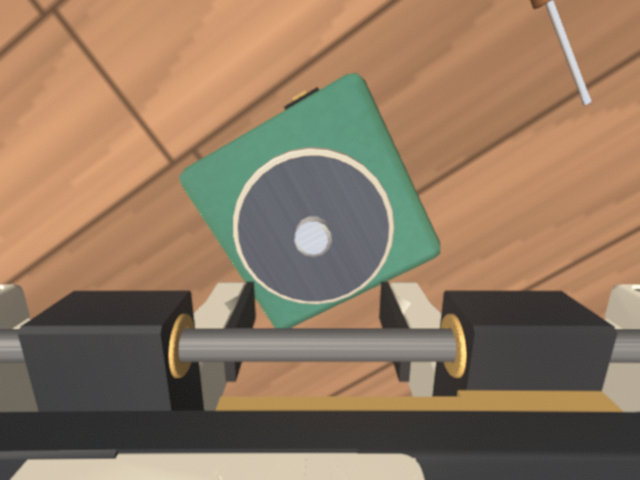

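The wrist view agrees with the estimate: the arbor top is at (312,238), within about 1 mm of the expected axis. I'm lowering onto the flange.

>>> carry_out(commands=[0,0,-0.8,0,-0.36,0,0,-0.8,0,-0.36,0,0,-0.6,0,-0.36,0,0,-0.1,0,-0.36,0,0,-0.1,0,-0.36,0,0,-0.1,0,-0.36,0,0,-0.1,0,-0.36])

```text
time_s: 3.55
tcp_pos: [0.5216, 0.1882, 0.1456]
eef_rot: [179.9, 0.0, 146.1]
contact_force: [-0.3, -0.6, 0.3]
gripper_width: 0.0595
```

>>> carry_out(commands=[0,0,-0.1,0,-0.36,0,0,-0.1,0,-0.36,0,0,-0.1,0,-0.36,0,0,-0.1,0,-0.36])

```text
time_s: 3.95
tcp_pos: [0.521, 0.188, 0.1286]
eef_rot: [180.0, 0.0, 146.1]
contact_force: [-2.9, 0.1, 7.1]
gripper_width: 0.0596
```

>>> carry_out(commands=[0,0,-0.05,0,-0.36,0,0,-0.05,0,-0.36])

```text
time_s: 4.15
tcp_pos: [0.521, 0.188, 0.125]
eef_rot: [180.0, 0.0, 146.1]
contact_force: [-2.7, -0.1, 6.3]
gripper_width: 0.0592
```

>>> carry_out(commands=[0,0,-0.05,0,-0.36,0,0,-0.05,0,-0.36])

```text
time_s: 4.35
tcp_pos: [0.5211, 0.188, 0.1217]
eef_rot: [180.0, 0.0, 146.1]
contact_force: [-12.7, -0.2, 31.3]
gripper_width: 0.0596
```

>>> carry_out(commands=[0,0,-0.05,0,-0.36])

```text
time_s: 4.45
tcp_pos: [0.5211, 0.188, 0.1216]
eef_rot: [180.0, 0.1, 146.2]
contact_force: [-18.5, -2.2, 45.9]
gripper_width: 0.0597
```

>>> carry_out(commands=[0,0,-0.04,0,-0.36])

```text
time_s: 4.55
tcp_pos: [0.5212, 0.188, 0.1215]
eef_rot: [179.9, 0.1, 146.2]
contact_force: [-22.7, -2.3, 56.3]
gripper_width: 0.0594
```

The wheel has reached a firm stop at TCP z ≈ 0.1216, so the flange top is at about 0.0996. Now back to the clip.

>>> carry_out(commands=[0,0,0.3,0,-0.36,0,0,0.9,0,-0.36,0,0,0.9,0,-0.8,-0.13,-0.95,0,0,-0.8,-0.13,-0.95,0,0,-0.8,-0.13,-0.95,0,0,-0.8,-0.13,-0.95,0,0,-0.8,-0.13,-0.95,-0.1,0,-0.8])

```text
time_s: 5.35
tcp_pos: [0.4948, -0.0033, 0.1974]
eef_rot: [179.9, 0.1, 146.1]
contact_force: [1.4, -1.0, -0.3]
gripper_width: 0.079
```

>>> carry_out(commands=[-0.13,-0.9,-0.3,0,-0.8,-0.13,-0.8,-0.5,0,-0.8,-0.12,-0.7,-0.6,0,-0.8,0,0,0,0,-0.8,0,0,0,0,-0.8])

```text
time_s: 5.85
tcp_pos: [0.4795, -0.0987, 0.1405]
eef_rot: [-179.9, -0.0, 146.0]
contact_force: [0.4, -0.6, -0.0]
gripper_width: 0.0787
```

```bash
python3 - <<'E'
from h import *
import pickle
w0=pickle.load(open("w1.pkl","rb"))
c=snap("wrist","w3.png"); pickle.dump(c,open("w3.pkl","wb"))
s=telemetry.get_state();print(s["tcp_pos"],s["eef_rot"],s["gripper_width"],s["contact_force"])
f=c["f"];
cv2.imwrite("pics/w3c.png",cv2.resize(f[60:300,160:480,::-1],(800,600),interpolation=cv2.INTER_CUBIC))
E
```

```text
[ 0.48013119 -0.09805284  0.14118534] [1.79998702e+02 2.16956724e-02 1.46064106e+02] 0.0788480973004707 [-0.01562379  0.48230009  0.25180915]
```

View pics/w3c.png

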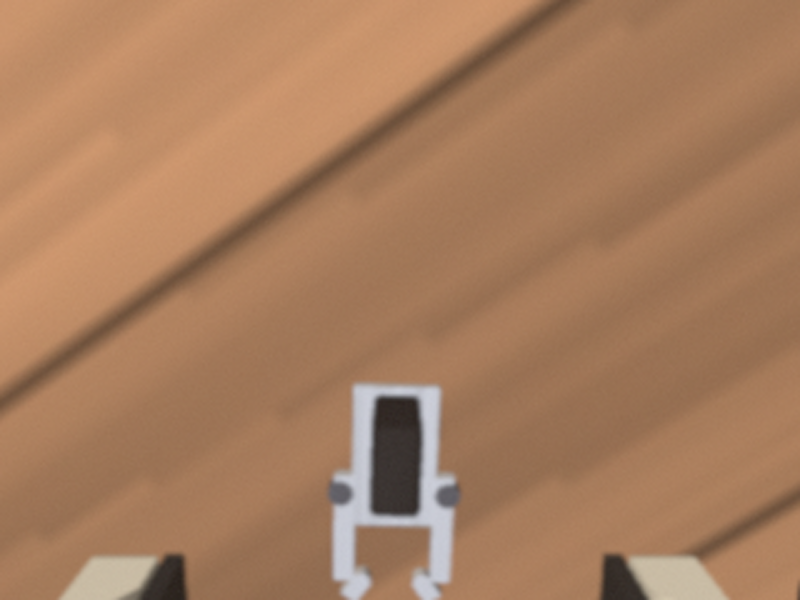

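The close view shows the clip nearly square to the tool. In the crop the plate's rear edge runs from (354,386) to (441,387), the block-top rear edge is at about (374–422, 430), and the front edge is at (372–418, 515).

```bash
python3 - <<'E'
from h import *
import pickle
c=pickle.load(open("w3.pkl","rb"));w=pickle.load(open("w1.pkl","rb"))
q=lambda x,y,z:onz(c,x/2.5+160-.3,y/2.5+60-.3,z)
rear=(q(354,386,.006)+q(441,387,.006))/2; piv=(q(340,493,.006)+q(447,495,.006))/2; fr=(q(356,525,.006)+q(437,525,.006))/2
lip=(q(360,578,.006)+q(427,578,.006))/2
bt=[q(*k,.044) for k in((374,430),(422,430),(418,515),(372,515))]
print("rear",rear,"front",fr,"piv",piv,"lip",lip,"block",np.mean(bt,0))
ang=lambda d:np.degrees(np.arctan2(d[1],d[0]))
print("len",np.linalg.norm(fr-rear),"yaw",ang(fr-rear),ang(piv-rear),ang(lip-rear),"across",ang(q(441,387,.006)-q(354,386,.006))-90,ang(q(447,495,.006)-q(340,493,.006))-90, "blk",ang(bt[3]+bt[2]-bt[0]-bt[1]))
# heights by two wrist views
u=lambda x,y:(x/2.5+159.7,y/2.5+59.7)
print("plate rear tri",tri([(c,*u(397.5,386.5)),(w,333,188)]))
# edge of block detections
for n,k,b in(("w3",c,(160,60,480,300)),("w1",w,(300,170,360,260))):
    g=k["f"].astype(int).max(2)[b[1]:b[3],b[0]:b[2]]; m=(g<62).astype(np.uint8)
    nn,l,s,ce=cv2.connectedComponentsWithStats(m)
    print(n,[(s[i].tolist(),ce[i].round(1).tolist()) for i in range(1,nn) if s[i,4]>60])
E
```

```text
rear [ 0.46690028 -0.08874348  0.006     ] front [ 0.50427886 -0.11426815  0.006     ] piv [ 0.49503987 -0.10918389  0.006     ] lip [ 0.51906902 -0.12539501  0.006     ] block [ 0.47900291 -0.0973479   0.044     ]
len 0.04526220962573913 yaw -34.32794933353824 -35.99440705508594 -35.090240553758704 across -34.65460901181337 -35.106290858627965 blk -35.85509747652241
plate rear tri [ 0.46774321 -0.08915228  0.00240333]
w3 [([150, 160, 18, 45, 746], [158.2, 182.2]), ([57, 223, 17, 17, 189], [66.6, 232.5]), ([242, 223, 15, 17, 176], [247.4, 232.6])]
w1 [([27, 22, 13, 30, 340], [33.1, 36.2])]
```

>>> carry_out(commands=[-0.02,0.012,-0.9,-0.27,-0.8,0,0,-0.9,0,-0.8,0,0,-0.5,0,-0.8,0,0,-0.3,0,-0.8,0,0,-0.14,0,-0.8,0,0,0,0,-0.8], grip_force=45)

```text
time_s: 6.5
tcp_pos: [0.4794, -0.0969, 0.0314]
eef_rot: [-180.0, 0.0, 145.1]
contact_force: [-0.4, 0.3, 0.6]
gripper_width: 0.079
```

>>> carry_out(commands=[0,0,0,0,0.3,0,0,0,0,0.5,0,0,0,0,0.8,0,0,0,0,1,0,0,0,0,1,0,0,0,0,1,0,0,0,0,1,0,0,0,0,1])

```text
time_s: 7.3
tcp_pos: [0.4789, -0.0976, 0.0313]
eef_rot: [-180.0, -0.0, 145.0]
contact_force: [0.4, -0.0, 0.2]
gripper_width: 0.0203
```

>>> carry_out(commands=[0,0,0,0,1,0,0,0,0,1,0,0,0,0,1])

```text
time_s: 7.6
tcp_pos: [0.4789, -0.0976, 0.0313]
eef_rot: [-180.0, -0.0, 145.0]
contact_force: [0.2, 0.2, -1.0]
gripper_width: 0.014
```

Block gripped at 14 mm. I'm lifting it and carrying it to a spot behind the arbor.

>>> carry_out(commands=[0,0,0.3,0,1,0,0,0.9,0,1,0,0,0.9,0,1,0,0,0.9,0,1,0,0,0.9,0,1,-0.08,0.7,0.3,0,1,-0.08,0.95,0,0,1,-0.08,0.95,0,0,1])

```text
time_s: 8.4
tcp_pos: [0.469, 0.0073, 0.2]
eef_rot: [179.9, 0.0, 144.9]
contact_force: [0.2, -0.2, -1.4]
gripper_width: 0.0137
```

>>> carry_out(commands=[-0.08,0.95,0,0,1,-0.08,0.95,0,0,1,-0.08,0.95,0,0,1,-0.08,0.95,0,0,1,-0.08,0.95,0,0,1,-0.08,0.9,0,0,1,0,0.15,0,0,1,0,0,0,0,1])

```text
time_s: 9.2
tcp_pos: [0.453, 0.2364, 0.1989]
eef_rot: [-180.0, -0.5, 145.4]
contact_force: [0.2, -0.0, -2.0]
gripper_width: 0.0136
```

```bash
python3 - <<'E'
from h import *
import pickle
c=snap("wrist"); pickle.dump(c,open("w4.pkl","wb"))
s=telemetry.get_state();print(s["tcp_pos"],s["eef_rot"],s["gripper_width"],s["contact_force"])
f=c["f"]
cv2.imwrite("pics/w4.png",cv2.resize(f[120:480,80:560,::-1],(800,600),interpolation=cv2.INTER_CUBIC))
p=s["tcp_pos"];d=np.array([np.cos(np.radians(-35)),np.sin(np.radians(-35)),0])
print(proj(c,[[.521,.188,.128],[.521,.188,.0997]]), proj(c,[p+d*.042-[0,0,.0313-.003],p+d*.0505-[0,0,.0313-.003]]))
E
```

```text
[0.452952   0.23548802 0.19887414] [-179.98487075   -0.44665555  145.33166142] 0.014129738982362866 [ 0.19477114 -0.31335184 -0.77274397]
[[314.95030716 381.82455318]
 [315.18120251 356.45990598]] [[314.62298131 369.82653224]
 [314.54231096 383.50186628]]
```

View pics/w4.png

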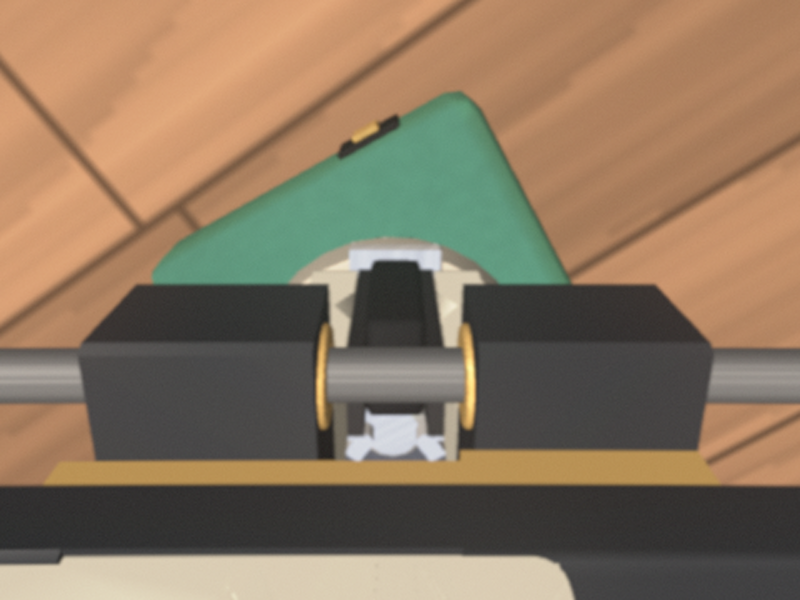

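The clip hangs level and its lip midpoint (crop 395,448) is in line with the arbor top (394,430). The pose is about 4 mm short of what I commanded, so I'm checking the joints.

```bash
python3 - <<'E'
from h import *
s=telemetry.get_state();print(s["joints"].round(1),s["qd"].round(2),s["tcp_pos"],s["eef_rot"])
E
```

```text
[  49.2    7.5  -23.6   -0.5  -59.  -173.6] [-1.08 -0.9  -0.74 -0.01 -0.    0.01] [0.452952   0.23548802 0.19887414] [-179.98487075   -0.44665555  145.33166142]
```

Joint 6 is at its limit. I'll turn +34.7° and insert along world +x instead.

>>> carry_out(commands=[-0.047,-0.132,0,0.964,1,-0.047,-0.132,0,0.964,1,-0.047,-0.132,0,0.964,1,-0.047,-0.132,0,0.964,1,-0.047,-0.132,0,0.964,1,-0.047,-0.132,0,0.964,1,-0.047,-0.132,0,0.964,1,-0.047,-0.132,0,0.964,1])

```text
time_s: 10.05
tcp_pos: [0.438, 0.1917, 0.1993]
eef_rot: [180.0, -0.4, 176.2]
contact_force: [0.1, 0.2, -0.7]
gripper_width: 0.0135
```

>>> carry_out(commands=[-0.047,-0.132,0,0.964,1,0,0,0,0,1])

```text
time_s: 10.25
tcp_pos: [0.436, 0.1863, 0.1993]
eef_rot: [180.0, -0.4, 180.0]
contact_force: [-0.1, 0.2, 0.2]
gripper_width: 0.0135
```

```bash
python3 - <<'E'
from h import *
s=telemetry.get_state();print(s["joints"].round(1),s["tcp_pos"],s["eef_rot"])
# refine arbor axis from w2: flange ellipse and arbor blob
import pickle
c=pickle.load(open("w2.pkl","rb")); f=c["f"].astype(int);g=f.mean(2)
m=((g>130)&(f.max(2)-f.min(2)<40)).astype(np.uint8); m[:200]=0;m[275:]=0;m[:,:270]=0;m[:,355:]=0
k=max(cv2.findContours(m,0,1)[0],key=len); (x,y),rr=cv2.minEnclosingCircle(k); print(x,y,rr, onz(c,x,y,.128))
E
```

```text
[  46.7    4.   -27.5   -0.4  -58.8 -136.5] [0.43596401 0.18633664 0.19934426] [179.95944078  -0.44881866 179.95664469]
311.82843017578125 235.75489807128906 20.420705795288086 [0.51682054 0.19023962 0.128     ]
```

```bash
python3 - <<'E'
from h import *
import pickle
c=pickle.load(open("w2.pkl","rb")); f=c["f"].astype(int);g=f.mean(2)
m=((g<115)&(f.max(2)-f.min(2)<30)).astype(np.uint8); m[:140]=0;m[310:]=0;m[:,:225]=0;m[:,:]*=1;m[:,400:]=0
k=max(cv2.findContours(m,0,1)[0],key=len).astype(float)[:,0]
k=k[k[:,1]<285]
for z in(.105,.11,.115):
    P=np.array([onz(c,u,v,z)[:2] for u,v in k])
    from scipy.optimize import least_squares
    q=least_squares(lambda p:np.hypot(*(P-p[:2]).T)-p[2],[.52,.19,.06],loss="soft_l1",f_scale=.001).x; print(z,q)
# arbor top disc: brightest
mm=((g>165)&(f.max(2)-f.min(2)<45)).astype(np.uint8); mm[:205]=0;mm[270:]=0;mm[:,:280]=0;mm[:,345:]=0
n,l,s,ce=cv2.connectedComponentsWithStats(mm); i=1+np.argmax(s[1:,4]); print(s[i],ce[i],onz(c,*ce[i],.128))
w=snap("wrist"); cv2.imwrite("pics/w5.png",cv2.resize(w["f"][300:480,220:460,::-1],(800,600),interpolation=cv2.INTER_CUBIC))
print(proj(w,[[.521,.188,.128],[.521,.1895,.128]]))
E
```

```text
0.105 [0.52048512 0.18842472 0.05858077]
0.11 [0.51930682 0.18928507 0.05752707]
0.115 [0.51812852 0.19014542 0.05647336]
[295 218  35  37 987] [311.48834853 236.68389058] [0.51727182 0.1896349  0.128     ]
[[319.00638187 383.19635107]
 [321.23665089 383.19439182]]
```

View pics/w5.png

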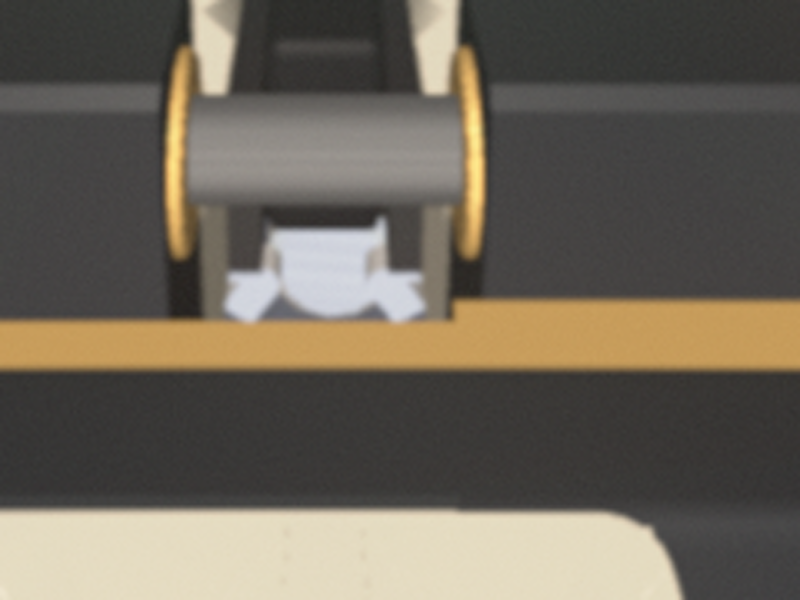

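The arbor disc (crop x≈332) sits slightly to +y of the lip midpoint (crop x≈324.5), so I need to shift about +1.7 mm in y. Then I'll lower toward the flange.

>>> carry_out(commands=[0,0.04,-0.6,0,1,0,0,-0.6,0,1,0,0,-0.3,0,1,0,0,-0.1,0,1,0,0,-0.02,0,1,0,0,0,0,1])

```text
time_s: 10.9
tcp_pos: [0.4368, 0.1898, 0.1351]
eef_rot: [179.9, -0.4, 180.0]
contact_force: [-0.1, -0.2, -0.1]
gripper_width: 0.0137
```

>>> carry_out(commands=[0,0,-0.025,0,1,0,0,-0.025,0,1])

```text
time_s: 11.1
tcp_pos: [0.4367, 0.19, 0.1331]
eef_rot: [179.9, -0.4, -180.0]
contact_force: [-0.5, 0.2, -0.1]
gripper_width: 0.0138
```

>>> carry_out(commands=[0,0,-0.02,0,1,0,0,0,0,1])

```text
time_s: 11.3
tcp_pos: [0.4364, 0.1897, 0.1318]
eef_rot: [179.9, -0.4, -180.0]
contact_force: [-0.6, -0.3, -0.5]
gripper_width: 0.014
```

>>> carry_out(commands=[0,0,-0.015,0,1,0,0,0,0,1])

```text
time_s: 11.5
tcp_pos: [0.4364, 0.1897, 0.1313]
eef_rot: [179.9, -0.4, -180.0]
contact_force: [-0.5, -0.3, 0.7]
gripper_width: 0.0139
```

>>> carry_out(commands=[0,0,-0.015,0,1,0,0,0,0,1])

```text
time_s: 11.7
tcp_pos: [0.4366, 0.1898, 0.1311]
eef_rot: [179.9, -0.4, -180.0]
contact_force: [-2.6, -0.2, 4.8]
gripper_width: 0.0138
```

Flange contact felt at TCP z 0.1311, about 5 N. A quick lateral check before pushing.

```bash
python3 - <<'E'
from h import *
w=snap("wrist"); s=telemetry.get_state(); print(s["tcp_pos"],s["eef_rot"],s["contact_force"])
cv2.imwrite("pics/w6.png",cv2.resize(w["f"][300:480,220:460,::-1],(800,600),interpolation=cv2.INTER_CUBIC))
p=proj(w,[[.4865,s["tcp_pos"][1],.106],[.521,.188,.128],[.521,.19,.128]]);print(p,(p-[220,300])*3.333)
E
```

```text
[0.43655048 0.18982287 0.13105985] [ 179.93678845   -0.40209717 -179.95370635] [-2.97321438 -1.22704651  5.68188251]
[[316.20125243 385.62411845]
 [312.41451033 475.48162612]
 [316.48626923 475.48065174]] [[320.63877436 285.3851868 ]
 [308.01756293 584.88025986]
 [321.58873534 584.87701224]]
```

View pics/w6.png

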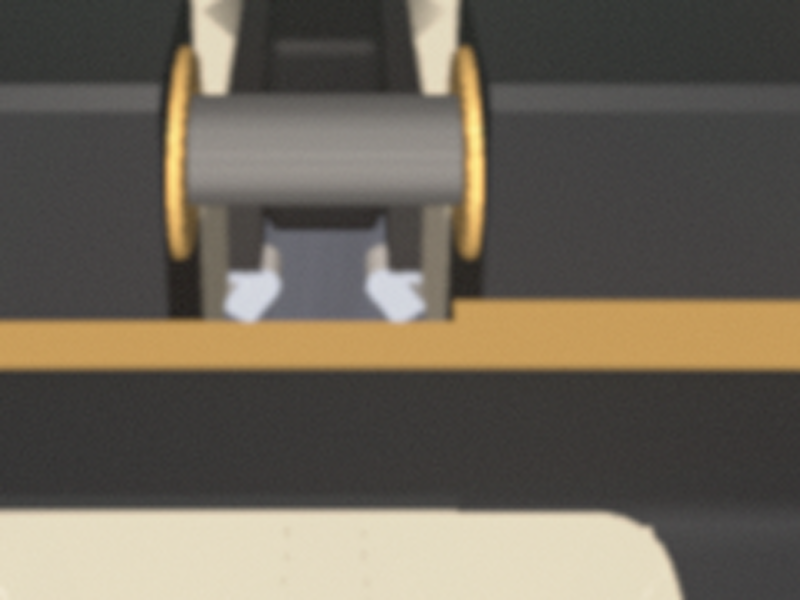

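Lip midpoint estimates at y ≈ 0.1903 and the arbor at about 0.1884, so I'm correcting y by about −1.7 mm, slightly lifted.

>>> carry_out(commands=[0,0,0.02,0,1,0,-0.04,0,0,1,0,0,0,0,1,0,0,0,0,1])

```text
time_s: 12.15
tcp_pos: [0.4364, 0.188, 0.1313]
eef_rot: [180.0, -0.4, -180.0]
contact_force: [0.4, 0.1, 0.4]
gripper_width: 0.0144
```

```bash
python3 - <<'E'
from h import *
for i in range(3):
    s=telemetry.get_state(); print(s["tcp_pos"],s["eef_rot"],s["contact_force"]); cams.capture("wrist")
E
```

```text
[0.43638638 0.18801466 0.13128144] [ 179.95576822   -0.43540056 -179.97559365] [0.41310909 0.08415706 0.40489554]
[0.43639979 0.18801415 0.13128257] [ 179.95996805   -0.43491569 -179.97097397] [-0.4634516  -0.40676532  0.30669473]
[0.43641325 0.18801581 0.13128585] [ 179.95793515   -0.43489885 -179.97619777] [-0.60204084 -1.26362275  1.03513932]
```

>>> carry_out(commands=[0.15,0,0,0,1,0.15,0,0,0,1,0.12,0,0,0,1,0.08,0,0,0,1,0,0,0,0,1])

```text
time_s: 12.8
tcp_pos: [0.4571, 0.1881, 0.1313]
eef_rot: [180.0, -0.4, -180.0]
contact_force: [1.3, -0.3, 1.0]
gripper_width: 0.0135
```

>>> carry_out(commands=[0.04,0,0,0,1,0.04,0,0,0,1])

```text
time_s: 13.0
tcp_pos: [0.4595, 0.188, 0.1313]
eef_rot: [180.0, -0.4, -180.0]
contact_force: [-0.7, -0.3, -0.2]
gripper_width: 0.0136
```

>>> carry_out(commands=[0.04,0,0,0,1,0.03,0,0,0,1])

```text
time_s: 13.2
tcp_pos: [0.4615, 0.188, 0.1312]
eef_rot: [180.0, -0.5, -180.0]
contact_force: [-10.2, 2.2, 7.3]
gripper_width: 0.0136
```

>>> carry_out(commands=[0.03,0,0,0,1,0.02,0,0,0,1])

```text
time_s: 13.4
tcp_pos: [0.4623, 0.1876, 0.1312]
eef_rot: [-180.0, -0.6, -180.0]
contact_force: [-15.5, 1.5, 11.7]
gripper_width: 0.0132
```

>>> carry_out(commands=[0.025,0,0,0,1,0.025,0,0,0,1])

```text
time_s: 13.6
tcp_pos: [0.4637, 0.1874, 0.1313]
eef_rot: [-180.0, -0.7, -180.0]
contact_force: [-16.4, 2.1, 11.9]
gripper_width: 0.0135
```

>>> carry_out(commands=[0.025,0,0,0,1,0.025,0,0,0,1])

```text
time_s: 13.8
tcp_pos: [0.4665, 0.1877, 0.1313]
eef_rot: [180.0, -0.6, -180.0]
contact_force: [-10.3, 2.0, 7.8]
gripper_width: 0.0139
```

>>> carry_out(commands=[0.03,0,0,0,1,0.03,0,0,0,1,0.03,0,0,0,1])

```text
time_s: 14.1
tcp_pos: [0.4714, 0.188, 0.1313]
eef_rot: [180.0, -0.5, -180.0]
contact_force: [-3.5, 1.0, 1.6]
gripper_width: 0.0141
```

>>> carry_out(commands=[0.03,0,0,0,1,0.03,0,0,0,1,0.03,0,0,0,1])

```text
time_s: 14.4
tcp_pos: [0.476, 0.1882, 0.1313]
eef_rot: [179.9, -0.4, -180.0]
contact_force: [0.4, 0.4, -0.6]
gripper_width: 0.0139
```

>>> carry_out(commands=[0.025,0,0,0,1,0.025,0,0,0,1])

```text
time_s: 14.6
tcp_pos: [0.4779, 0.1881, 0.1313]
eef_rot: [179.9, -0.4, -180.0]
contact_force: [0.0, 0.8, 0.0]
gripper_width: 0.0135
```

Now I'll push on until the firm stop.

>>> carry_out(commands=[0.02,0,0,0,1,0.02,0,0,0,1])

```text
time_s: 14.8
tcp_pos: [0.4791, 0.188, 0.1313]
eef_rot: [180.0, -0.5, -180.0]
contact_force: [-2.7, 0.5, 2.5]
gripper_width: 0.0138
```

>>> carry_out(commands=[0.02,0,0,0,1])

```text
time_s: 14.9
tcp_pos: [0.4792, 0.1879, 0.1313]
eef_rot: [180.0, -0.5, -180.0]
contact_force: [-8.4, 2.3, 6.6]
gripper_width: 0.0137
```

>>> carry_out(commands=[0.02,0,0,0,1,0.02,0,0,0,1])

```text
time_s: 15.1
tcp_pos: [0.4795, 0.1878, 0.1313]
eef_rot: [180.0, -0.6, -180.0]
contact_force: [-16.5, 3.5, 12.7]
gripper_width: 0.0142
```

>>> carry_out(commands=[0.02,0,0,0,1])

```text
time_s: 15.2
tcp_pos: [0.4796, 0.1877, 0.1313]
eef_rot: [180.0, -0.7, -180.0]
contact_force: [-20.7, 5.3, 16.4]
gripper_width: 0.014
```

A firm stop about 18 mm past first jaw contact means it has snapped home. I'll unload, release and rise.

>>> carry_out(commands=[-0.04,0,0,0,1,-0.02,0,0,0,1,0,0,0,0,1])

```text
time_s: 15.5
tcp_pos: [0.4792, 0.188, 0.1313]
eef_rot: [180.0, -0.5, -180.0]
contact_force: [-7.2, 1.5, 5.3]
gripper_width: 0.0137
```

>>> carry_out(commands=[0,0,0,0,0.4,0,0,0,0,0.2,0,0,0,0,0,0,0,0,0,-0.2,0,0,0,0,-0.2,0,0,0,0,-0.2])

```text
time_s: 16.1
tcp_pos: [0.4801, 0.1881, 0.1313]
eef_rot: [180.0, -0.4, -180.0]
contact_force: [-0.2, 0.2, -0.1]
gripper_width: 0.0513
```

>>> carry_out(commands=[0,0,0.2,0,-0.2,0,0,0.5,0,-0.2,0,0,0.9,0,-0.2,-0.2,0,0.9,0,-0.2,-0.2,0,0.5,0,-0.2,0,0,0,0,-0.2])

```text
time_s: 16.7
tcp_pos: [0.4648, 0.1889, 0.2555]
eef_rot: [179.7, -0.1, -179.9]
contact_force: [0.5, 0.4, 1.1]
gripper_width: 0.0525
```

```bash
python3 - <<'E'
from h import *
s=telemetry.get_state(); print(s["time_s"],s["tcp_pos"],s["contact_force"],s["gripper_width"])
w=snap("wrist"); t=snap("scene")
a=cv2.resize(w["f"][150:390,160:480,::-1],(400,300),interpolation=cv2.INTER_CUBIC)
b=cv2.resize(t["f"][205:310,330:470,::-1],(400,300),interpolation=cv2.INTER_CUBIC)
cv2.imwrite("pics/f.png",np.hstack([a,b])); print(proj(w,[[.52,.1884,.128],[.52-.042,.1884,.144]]))
E
```

```text
16.7 [0.46479127 0.18889042 0.25549932] [0.46921846 0.4295147  1.1086654 ] 0.0525427471171085
[[315.12939438 303.37518682]
 [315.10629991 261.11145677]]
```

View pics/f.png

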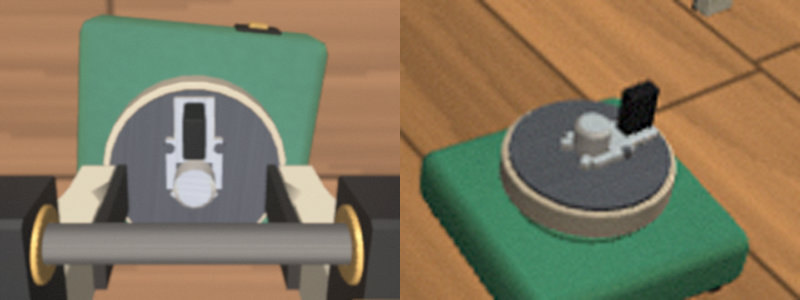

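The wrist view shows the arbor tight against the plate between the jaws. In the scene view the lips are past the arbor, the clip lies flat and the wheel is down. Handing in.

```bash
python3 -c "
from h import *
print(r.close_job())"
```

```text
the job is handed in; nothing more can be done
None
```

The wheel is pressed down, the clip is in the groove and released, and the job was handed in at about 16.7 s. No verdict was reported.

- **Wheel:** I pressed it with both fingertips to a firm stop, reaching 56 N. That puts the flange top about 99.7 mm above the bench.
- **Clip:** I slid it in along world +x. The jaws met the groove with the tool at x ≈ 0.461 and the push peaked near 16 N. The force then dropped to zero, and the clip stopped firmly at about x = 0.479. I held about 21 N there, well under 60 N, then released the clip.
- **Last checks:** The final pictures show the arbor against the plate, the lips past it, the clip flat and the wheel down. The wrist force was about 1 N with the gripper clear. I did not measure how far the seat is from the axis; that rests on the firm stop and the pictures.

Some things did not go as planned:
- **Joint limit:** Joint 6 hit its limit on the first approach, so I turned the tool about 35°. That left a tool tilt of about 0.4° during the insertion.
- **Arbor position:** Estimates of the axis differed by 2–3 mm, so I corrected the sideways offset close up before pushing.
- **Bystanders:** I did not re-check the tape, can, wrench or screwdriver at the end. The arm's path did not go near them.

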